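# Sweep the gauging jig and gauge the angled bore

### The job

Take the hand brush and sweep the three steel offcuts off the jig's bed into the chip tray at its end (with the brush, not the fingers), then stand the brush upright on the bench again. Take the depth gauge from its cradle, slide it into the sloping guide tube until its collar stops against the rim, draw it out again, and finish still holding it: level, with its tip over the flat grey reading plate and about 10 cm above it, touching nothing else. Leave the other things on the bench where they are.

Things in the scene. Friction and masses are not known exactly. Their poses are not given: they have to be found in the camera images.
- jig: Fixed gauging jig. Origin at bench level under its bed; x points away from the clamp block (roughly away from the robot), z up. Bed: flat steel plate, top 30 mm above the bench, x -76 to 76 mm, y -90 to 110 mm, with a lip 8 mm high and 8 mm wide along both x edges (136 mm clear between them), open at both y ends. The chip tray joins its -y end, the clamp block stands at -x.
- chip_tray: Open aluminium tray fixed to the bed's -y end: 152 mm (x) by 100 mm (y), floor 3 mm, walls 30 mm high on three sides, none towards the bed (the bed's own end, 30 mm high, closes it). Origin: centre of its underside, bench level; axes as the jig's. It spans jig y -190 to -90 mm.
- guide_tube: Steel guide tube in the clamp block: bore 17 mm, outside 31 mm, 75 mm long, open at both ends with room beyond for the gauge. Its z is the tube axis and points out of the mouth: in the jig's x-z plane, along jig +x and rising 20 degrees above level. Origin at its lower end; the mouth is 75 mm along z.
- clamp_block (a point): Top centre of the dark clamp block that holds the guide tube: jig x -200 to -100 mm, y -60 to 60 mm, 140 mm high, with a clamp strap and bolt heads on it up to 158 mm. This point is at jig x -150, y 0, z 140 mm.
- guide_mouth (a point): Centre of the guide tube's mouth (its flat outer rim is what the gauge's collar stops on); in the jig frame at x -85, y 0, z 125 mm. Axes as the guide tube's.
- brush: Hand brush standing on its bristles. Origin: centre of the underside of the bristles. Long side along its x. Stiff black bristle block 112 x 24 mm, 32 mm high; wooden back 120 x 34 mm from 32 to 50 mm; on top a wooden grip ridge 80 mm long (x), 22 mm thick (y), from 50 to 92 mm. About 0.2 kg.
- brush_grip (a point): Middle of the brush's grip ridge, 73 mm above the underside of its bristles.
- gauge: Steel depth gauge lying level in the cradle, axis 50 mm above the bench, about 0.2 kg. Origin on its axis at the collar's stop face. Shaft: 12 mm round, 75 mm along -x, the last 10 mm tapering to 5 mm at the tip. Collar: 32 mm across, x 0 to 10 mm. Handle: dark square bar 16 x 16 mm, x 10 to 120 mm; free to grasp from above at x 25 to 85 mm.
- gauge_tip (a point): The gauge's tip, on its axis 75 mm from the collar's stop face.
- cradle: Fixed cradle of the gauge: steel base 60 mm wide, 10 mm thick, x -60 to 130 mm, with two black notched posts 44 mm wide, 12 mm thick, up to 58 mm high at x -35 mm (under the shaft) and 105 mm (under the handle). Origin at bench level below the collar's stop face; x along the gauge, its tip to -x. Lift the gauge straight up.
- reading_plate: Fixed flat grey slab, 100 x 100 x 20 mm, over which the gauge is presented. Origin: centre of its underside.
- parts_bin: Fixed open cardboard bin, 100 x 100 x 40 mm (not the reading plate). Origin: centre of its underside.
- scrap_square: Loose steel offcut on the bed: square bar end 22 x 20 mm, 22 mm high. Origin at its centre. 60 g.
- scrap_hex: Loose steel offcut on the bed: hexagon bar end 21 mm across flats, 20 mm high. Origin at its centre. 60 g.
- scrap_angle: Loose steel offcut on the bed: L-shaped end of angle bar, 24 x 22 mm, 20 mm high. Origin at its middle. 40 g.
- valve_cartridge: steel hydraulic valve cartridge, 32 mm across, 58 mm tall, standing; bystander, origin under its centre
- elbow_fitting: steel elbow fitting about 50 mm, bystander, origin under its block's centre
- grease_tin: grey tin with a steel lid, 64 mm across, 70 mm tall, bystander, origin under its centre
- wrench: steel wrench 200 mm long lying flat at the back, bystander
- coil_block: black solenoid coil 50 x 40 x 65 mm, bystander, origin under its centre
- carton: closed cardboard carton 100 x 70 x 60 mm, bystander, origin under its centre
Things that resemble listed ones, but are neither listed nor needed, are in the scene too. Leave any turquoise look-alike of the gauge alone. Several things look just like the brush: the one meant starts farthest from the robot's base.

How it is judged:
By the outcome, as a careful person would: the job done as asked, in the order asked, and still so for the second after the job is handed in, while the arm keeps its last pose, push and grip.
It also fails if it takes over 72 s, if anything falls off the work surface, if the arm or the gripper's body presses on something with over 40 N, if the wrist force passes 120 N, or if a joint passes its speed limit or range.

### The arm

A 6-joint arm with a two-finger parallel gripper is mounted at the origin on the work surface. World frame = base frame: x ahead of the robot, y to its left, z up, the work surface at z = 0. Lengths are in m, angles in rad, forces in N, time in s.
With the tool pointing down it reaches from about 0.3 to 0.825 m from the base axis. Payload 5.4 kg.
Tool frame: the origin (TCP) lies between the finger pads; the fingertips stand 22 mm ahead of it and the grasp point (between the pads) lies 3 mm ahead of it; z points along the fingers, y is the direction in which the jaws open and shut (so a half turn about z gives the same grasp; the last joint's range is limited). The gripper opens to 92 mm and grips with 3 to 60 N. Pads are 20 mm wide; open, the fingers measure 128 mm over their backs; the gripper's body (75 mm by 189 mm) begins 69 mm behind the grasp point.
Start: joints at [0.937, 0.158, 1.597, -0, 1.386, -0.21], TCP at [0.236, 0.524, 0.237] pointing down, gripper open.
Joint ranges: [-2.91, 2.91], [-0.94, 2.29], [0.18, 2.7], [-1.29, 4.43], [0.17, 2.64], [-3, 3]. Speed limits (rad/s): [2.57, 2.57, 3.14, 3.14, 3.14, 3.14].

### API

Orientations are given as a unit quaternion [x, y, z, w].
In Python, from rig import robot gives the robot as it stands. The module is installed in compiled form; this text tells all that it offers.
- The arm moves only by the tool play_rows, never from a script. Its argument "increments" is a list of rows, each a list of 7 numbers: the shift along the tool's x, y, z in units of 30 mm (1.0 is 30 mm), then the turn, a rotation vector about the tool's x, y, z in rad, then the finger opening in mm, from 0 to 91.9. A call has 1 to 8 rows; each row is the pose to reach, as a shift and turn from the pose measured when the call began, along the tool's axes at that moment; what a row does not reach only later rows make up. A row lasts 1/8 s, in which the tool goes at most 62.5 mm and 10.7 degrees, less where a joint would pass 70% of its speed; a pose out of reach is approached as far as the arm can. A call with a gripper value outside its range is refused whole. The fingers move at their own pace and stop on an object; the grip force is fixed at half the most. Time passes only in rows, so rows that repeat a pose let the fingers close. It gives the time, the measured TCP pose, the force and the opening at its end, in the units of the state.
- robot.state(): the state, without advancing time (a new reading comes with each control period).
- robot.grab_frame(name): name is "side" or "top" or "wrist"; returns (picture, depth): 420x560x3 uint8, red, green, blue; 420x560 float32, m along the optical axis (not along the pixel's ray), 0 where there is no reading.
- robot.calibration(name): a dict with "vertical_fov" (degrees; the focal length in pixels is half the picture's height over the tangent of half this angle, whatever the lens; pixels are square), "cx", "cy" (the principal point, pixels), "R" (3x3) and "t" (3): a world point X has camera coordinates R X + t. Camera axes: x right, y down, z forward; pixel columns grow to the right and rows downward; lengths in m; the calibration is good to about 2 mm. A picture is of the moment at which its call begins: read the wrist's pose just before it. calibration takes no time and is no camera call; for the wrist camera it gives the pose at the moment of the call.
- robot.finish_job(): hands the job in, once; it reports no verdict.
The state is a dict: "time": time; "joint_positions": joint angles; "joint_velocities": joint speeds; "joint_efforts": joint torques, N m; "ee_pos": TCP position; "orientation": TCP orientation; "force": force on the tool from outside, world axes, zero at the start; "ft_torque": the same for the moment, N m; "finger_gap": finger opening in m.
Only numpy, scipy, OpenCV 4.12 (cv2) and the standard library are available. Lean on these libraries where they do the work, as an engineer would, in place of code of your own. Each camera call takes 0.05 s, during which the arm holds its last target.

## Working session

There is one attempt and no reset: what is moved stays moved. The work goes in short steps, Python scripts to look and compute and a tool call to move; the robot and the scene stay as the last step left them, time stands still between calls to the robot, and variables do not carry over. Pictures are saved under pics/ and viewed, and the job is handed in when it is done.

Besides the shell and the picture viewer there is one more tool, called after "Request:" by a JSON object that holds its "op" and its "data", one argument or row to a line. play_rows: Moves the arm, as the interface text tells. Its arguments: {"type":"object","properties":{"increments":{"type":"array"}},"required":["increments"]}

```bash
mkdir -p pics
cat > h.py <<'E'
import numpy as np, cv2
from rig import robot
from scipy.spatial.transform import Rotation as Ro
def cal(n):
    c=robot.calibration(n); f=210/np.tan(np.radians(c["vertical_fov"])/2)
    return f,c["cx"],c["cy"],np.array(c["R"]),np.array(c["t"])
def cloud(d,c):
    f,cx,cy,R,t=c
    v,u=np.mgrid[0:420,0:560]
    P=np.stack([(u-cx)/f*d,(v-cy)/f*d,d],-1)
    return (P-t)@R
def proj(X,c):
    f,cx,cy,R,t=c
    p=R@np.array(X)+t; return f*p[0]/p[2]+cx, f*p[1]/p[2]+cy
def grab(n,name):
    c=cal(n); im,d=robot.grab_frame(n)
    np.savez("pics/"+name+".npz",im=im,d=d,f=c[0],cx=c[1],cy=c[2],R=c[3],t=c[4])
    cv2.imwrite("pics/"+name+".png",im[:,:,::-1])
    return im,d,c
def load(name):
    z=np.load("pics/"+name+".npz"); c=(float(z['f']),float(z['cx']),float(z['cy']),z['R'],z['t'])
    return z['im'],z['d'],c
E
python3 - <<'E'
from h import *
print(robot.state())
for n in("top","side"):
    im,d,c=grab(n,n+"0"); print(n,c, robot.calibration(n).keys())
E
```

```text
{'time': 0.0, 'joint_positions': array([ 9.36920493e-01,  1.59003372e-01,  1.59818312e+00,  1.43230837e-05,
        1.38619363e+00, -2.10127225e-01]), 'joint_velocities': array([ 0.00030096,  0.00083183,  0.00067832, -0.00023164,  0.00099783,
        0.00028792]), 'joint_efforts': array([-4.15365150e-05, -3.85569620e+01, -3.22107089e+01,  7.02242274e-02,
        3.78701719e-02, -1.62262172e-04]), 'ee_pos': array([0.23611767, 0.52366675, 0.23566914]), 'orientation': array([ 2.10293867e-01,  9.77637812e-01, -8.12445079e-04, -3.72483406e-04]), 'force': array([ 0.06917054, -0.10713403, -0.23453887]), 'ft_torque': array([-0.00292217, -0.04143235,  0.00263784]), 'finger_gap': 0.09186929241305228}
top (np.float64(409.9306092648812), 281.93425413884876, 207.1385505607865, array([[ 0.0180847 , -0.99982566,  0.00464627],
       [-0.98371721, -0.01862403, -0.17875566],
       [ 0.17881103, -0.00133788, -0.98388253]]), array([0.00327108, 0.52660775, 1.33603694])) dict_keys(['vertical_fov', 'cx', 'cy', 'R', 't'])
side (np.float64(393.7260655702759), 280.627521687287, 203.59057174030877, array([[-0.98752524, -0.15719801,  0.0090937 ],
       [-0.11294674,  0.66693061, -0.73650974],
       [ 0.109713  , -0.72834906, -0.67636581]]), array([0.49922423, 0.13609901, 1.07707055])) dict_keys(['vertical_fov', 'cx', 'cy', 'R', 't'])
```

View pics/top0.png

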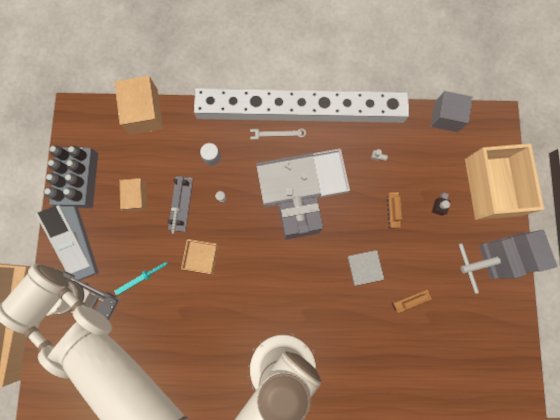

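View pics/side0.png

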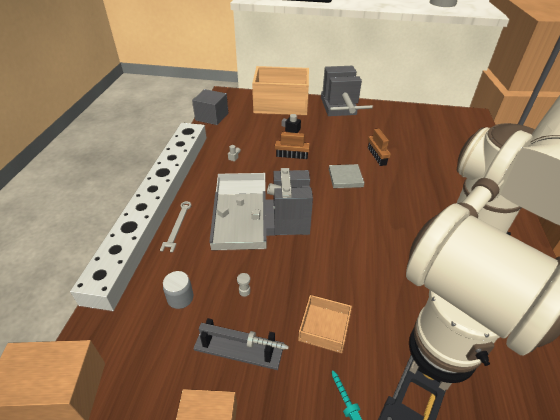

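Run:
```python
from h import *
im,d,c=load("top0"); ims,ds,cs=load("side0")
def crop(im,u0,u1,v0,v1,k,n): 
    cv2.imwrite("pics/"+n+".png",cv2.resize(im[v0:v1,u0:u1,::-1],None,fx=k,fy=k,interpolation=cv2.INTER_CUBIC))
crop(im,240,440,130,320,4,"c1"); crop(ims,180,320,310,380,5,"c2"); crop(im,150,240,130,250,5,"c3"); crop(ims,200,400,110,250,4,"c4")
P=cloud(d,c)
for n,(u,v) in dict(brushA=(396,209),brushB=(412,301),plate=(366,268),bin=(199,257),tray=(330,172),bed=(275,180),gauge=(178,205),tin=(209,152),bench=(330,240)).items(): print(n,P[v,u].round(4))
```

```text
brushA [ 0.5191 -0.3592  0.093 ]
brushB [ 0.227  -0.398   0.0998]
plate [ 0.3293 -0.2731  0.0189]
bin [ 0.3569  0.2933 -0.0023]
tray [ 0.6643 -0.155   0.0029]
bed [0.6246 0.0387 0.0298]
gauge [0.5262 0.3624 0.0527]
tin [0.7084 0.2645 0.0692]
bench [ 4.232e-01 -1.547e-01 -3.000e-04]
```

View pics/c1.png

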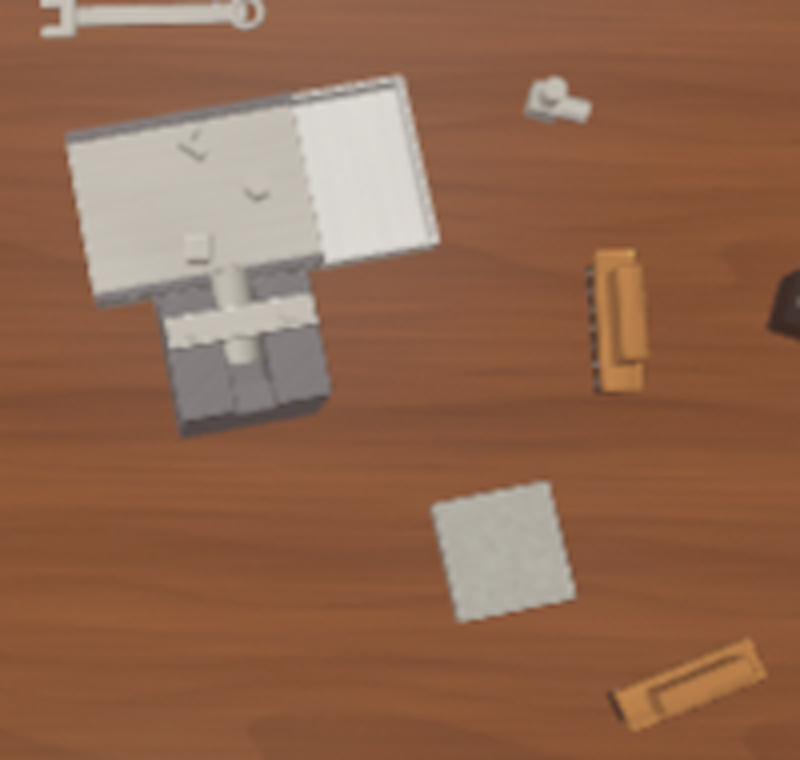

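View pics/c2.png

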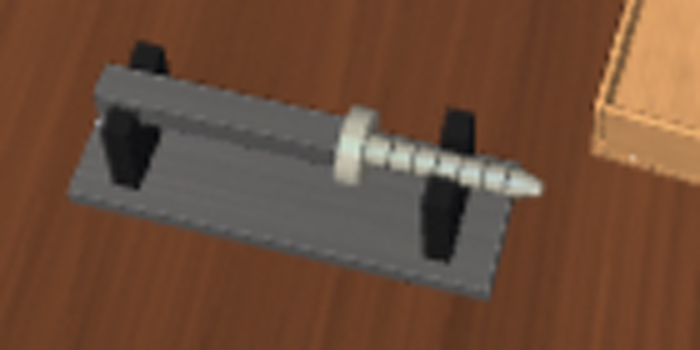

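View pics/c3.png

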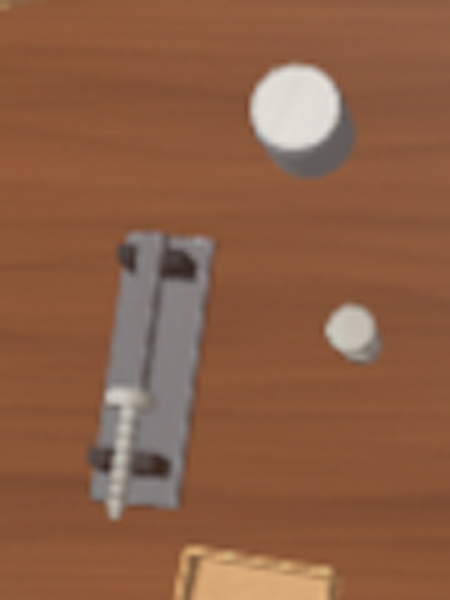

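View pics/c4.png

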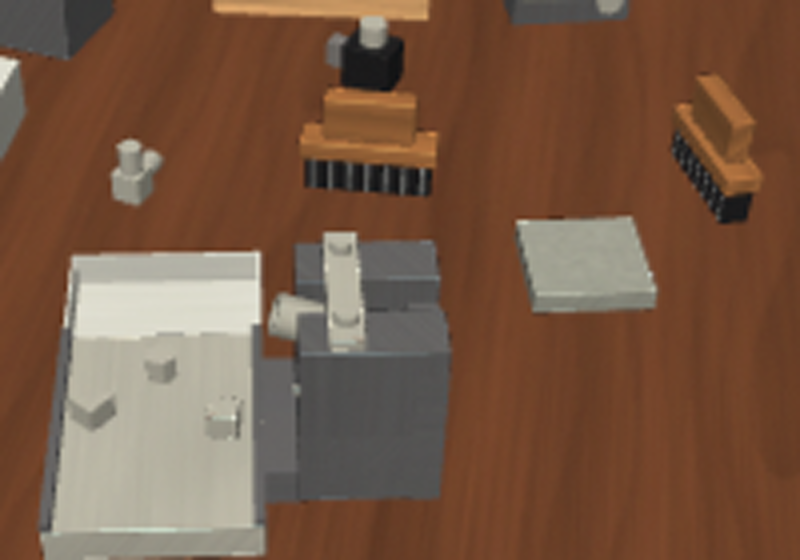

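```bash
cat > m.py <<'E'
from h import *
def rect(pts):
    r=cv2.minAreaRect((pts[:,:2]*1000).astype(np.float32)); return r
def sel(P,d,box,z0,z1):
    m=(d>0)&(P[...,0]>box[0])&(P[...,0]<box[1])&(P[...,1]>box[2])&(P[...,1]<box[3])&(P[...,2]>z0)&(P[...,2]<z1); return m
E
python3 - <<'E'
from m import *
for n in("top0","side0"):
    im,d,c=load(n); P=cloud(d,c)
    for nm,box,z0,z1 in [("bench",(.3,.45,-.2,-.1),-.02,.02),("jig",(.5,.78,-.25,.15),.026,.045),("bed",(.5,.78,-.25,.15),.026,.033),("brush",(.42,.62,-.42,-.29),.085,.105),("brushback",(.42,.62,-.42,-.29),.04,.056),("plate",(.24,.42,-.36,-.19),.014,.026),("handle",(.5,.68,.3,.42),.052,.064),("cradle",(.4,.7,.28,.45),.006,.014),("strap",(.4,.6,-.1,.1),.148,.165),("blocktop",(.4,.6,-.1,.1),.135,.145)]:
        m=sel(P,d,box,z0,z1); p=P[m]
        if len(p)<5: print(n,nm,len(p)); continue
        r=rect(p); print(n,nm,len(p),"med z",np.median(p[:,2]).round(4),"rect c",np.round(r[0],1),"sz",np.round(r[1],1),"ang",round(r[2],1))
E
```

```text
top0 bench 1269 med z -0.0001 rect c [ 374.8 -150. ] sz [ 99.9 149.6] ang 90.0
top0 jig 2323 med z 0.0309 rect c [623.6 -57.1] sz [182.  300.4] ang 11.6
top0 bed 1688 med z 0.0298 rect c [633.  -55.2] sz [161.3 301.3] ang 12.1
top0 brush 162 med z 0.0911 rect c [ 523.8 -364.4] sz [79.8 22.4] ang 2.2
top0 brushback 177 med z 0.0494 rect c [ 524.  -363.3] sz [118.2  35.1] ang 3.5
top0 plate 858 med z 0.0198 rect c [ 330.4 -270.3] sz [ 99.6 100.5] ang 12.4
top0 handle 205 med z 0.0577 rect c [563.7 361.6] sz [118.3  44.5] ang 0.6
top0 cradle 543 med z 0.0097 rect c [549.9 367.6] sz [168.4 296.1] ang 88.4
top0 strap 226 med z 0.1512 rect c [499.8 -41.7] sz [ 24.8 115.6] ang 11.9
top0 blocktop 621 med z 0.1398 rect c [487.1 -44.1] sz [110.5 119.9] ang 11.6
side0 bench 894 med z 0.0018 rect c [ 367.6 -149.9] sz [ 99.6 135. ] ang 89.8
side0 jig 2958 med z 0.0318 rect c [617.5 -62. ] sz [195.1 305.5] ang 11.5
side0 bed 2130 med z 0.0312 rect c [617.6 -62.3] sz [193.7 305.6] ang 11.9
side0 brush 121 med z 0.0931 rect c [ 525.7 -366.4] sz [77.2 25.5] ang 0.4
side0 brushback 198 med z 0.0507 rect c [ 524.4 -364.2] sz [118.8  35.4] ang 1.7
side0 plate 621 med z 0.0218 rect c [ 331.6 -273.6] sz [100.9 104.3] ang 12.6
side0 handle 550 med z 0.0583 rect c [563.5 365.9] sz [ 44.5 126.1] ang 83.3
side0 cradle 1396 med z 0.0107 rect c [549.6 353.5] sz [143.9 298.2] ang 89.7
side0 strap 252 med z 0.152 rect c [501.1 -43.6] sz [ 23.8 118.4] ang 11.7
side0 blocktop 672 med z 0.1412 rect c [488.6 -44.9] sz [113.1 119.2] ang 9.8
```

Run:
```python
from m import *
for n in("top0","side0"):
    im,d,c=load(n); P=cloud(d,c)
    for yaw in (11.0,11.7,12.4):
        a=np.radians(yaw); Rz=np.array([[np.cos(a),np.sin(a)],[-np.sin(a),np.cos(a)]])
        X=P[...,:2]@Rz.T*1000; Z=P[...,2]*1000
        m=sel(P,d,(.4,.8,-.3,.2),.026,.165)
        J=X[m]; z=Z[m]
        c0=np.array([.632,-.056])*1000@Rz.T
        J=J-c0
        # far lip edge: max x vs y bins ; tray end: min y vs x bins; bed end max y
        t=z<45
        f1=[round(np.max(J[t&(J[:,1]>y)&(J[:,1]<y+30),0]),1) for y in range(-140,140,40)]
        f2=[round(np.min(J[t&(J[:,0]>x)&(J[:,0]<x+20),1]),1) for x in range(-60,60,20)]
        f3=[round(np.max(J[t&(J[:,0]>x)&(J[:,0]<x+20),1]),1) for x in range(-60,60,20)]
        b=(z>135)&(z<145)
        f4=[round(np.min(J[b&(J[:,1]>y)&(J[:,1]<y+15),0]),1) for y in range(-15,90,15) if (b&(J[:,1]>y)&(J[:,1]<y+15)).any()]
        f5=(J[b,1].min(),J[b,1].max())
        print(n,yaw,f1,f2,f3,f4,np.round(f5,1))
# cradle etc: handle fit
for n in("top0","side0"):
    im,d,c=load(n); P=cloud(d,c)
    m=sel(P,d,(.5,.68,.3,.42),.0545,.0605)
    print(n,np.c_[P[m]*1000][::12].round(0).tolist())
    # tip etc
    m=sel(P,d,(.43,.53,.3,.42),.045,.07); 
    print(np.c_[P[m]*1000][::6].round(0).tolist())
```

```text
top0 11.0 [np.float64(82.6), np.float64(82.4), np.float64(81.6), np.float64(81.2), np.float64(80.5), np.float64(80.6), np.float64(79.8)] [np.float64(-149.6), np.float64(-149.2), np.float64(-148.2), np.float64(-149.3), np.float64(-255.9), np.float64(-149.1)] [np.float64(150.3), np.float64(150.1), np.float64(150.1), np.float64(150.6), np.float64(151.1), np.float64(151.1)] [np.float64(-194.5), np.float64(-194.4), np.float64(-193.3), np.float64(-105.8), np.float64(-195.3), np.float64(-194.9), np.float64(-195.4)] [-21.2  99.6]
top0 11.7 [np.float64(81.1), np.float64(81.3), np.float64(81.2), np.float64(81.1), np.float64(82.6), np.float64(81.4), np.float64(81.3)] [np.float64(-148.8), np.float64(-148.8), np.float64(-148.0), np.float64(-149.4), np.float64(-256.4), np.float64(-149.7)] [np.float64(150.9), np.float64(150.5), np.float64(150.2), np.float64(150.5), np.float64(150.8), np.float64(150.5)] [np.float64(-194.6), np.float64(-194.3), np.float64(-193.4), np.float64(-105.3), np.float64(-192.0), np.float64(-194.5), np.float64(-194.4)] [-19.1 101. ]
top0 12.4 [np.float64(79.5), np.float64(80.3
[... 4861 characters left out ...]
8.0, 379.0, 57.0], [488.0, 374.0, 53.0], [475.0, 373.0, 56.0], [463.0, 372.0, 57.0], [451.0, 369.0, 55.0], [514.0, 381.0, 55.0], [486.0, 374.0, 51.0], [473.0, 373.0, 52.0], [460.0, 374.0, 58.0], [448.0, 371.0, 56.0], [516.0, 381.0, 50.0], [476.0, 379.0, 58.0], [464.0, 376.0, 55.0], [452.0, 375.0, 57.0], [440.0, 372.0, 57.0], [509.0, 384.0, 52.0], [470.0, 382.0, 61.0], [458.0, 376.0, 53.0], [446.0, 375.0, 57.0], [433.0, 372.0, 53.0], [469.0, 382.0, 58.0], [451.0, 377.0, 54.0], [439.0, 375.0, 54.0], [473.0, 385.0, 58.0], [447.0, 379.0, 54.0], [435.0, 376.0, 52.0], [471.0, 386.0, 57.0], [472.0, 390.0, 59.0], [474.0, 393.0, 60.0], [476.0, 391.0, 52.0], [479.0, 391.0, 46.0], [470.0, 391.0, 45.0]]
```

```bash
cat >> h.py <<'E'
JO=np.array([.629,-.0153,0]); JY=np.radians(11.7)
JR=Ro.from_euler('z',JY).as_matrix()
def jw(p): return JO+JR@(np.array(p,float)/1000)
def wj(P): return (np.asarray(P)-JO)@JR*1000
def Rdown(th):  # th: world deg of tool y
    a=np.radians(th); return np.array([[-np.sin(a),np.cos(a),0],[np.cos(a),np.sin(a),0],[0,0,-1]]) 
def rel(p,R=None,s=None):
    """row numbers for target tcp pos p (m), rotation matrix R"""
    s=s or robot.state(); R0=Ro.from_quat(s["orientation"]).as_matrix()
    if R is None: R=R0
    sh=R0.T@(np.array(p)-s["ee_pos"])/.03; rv=Ro.from_matrix(R0.T@R).as_rotvec()
    return np.r_[sh,rv].round(3).tolist()
E
python3 - <<'E'
from m import *
for n in("top0","side0"):
    im,d,c=load(n); P=cloud(d,c); J=wj(P)
    m=(d>0)&(abs(J[...,0])<66)&(J[...,1]>-88)&(J[...,1]<108)&(J[...,2]>40)&(J[...,2]<60)
    k,l,st,ce=cv2.connectedComponentsWithStats(m.astype(np.uint8))
    for i in range(1,k):
        if st[i][4]>4: q=J[l==i]; print(n,ce[i].round(0),st[i][4],q.mean(0).round(0),q.min(0).round(0),q.max(0).round(0))
th=92
print(rel([.524,-.364,.2],Rdown(92)), rel([.524,-.364,.2],Rdown(-88)))
E
```

```text
top0 [287. 165.] 33 [46.  4. 49.] [32. -5. 42.] [62. 15. 54.]
top0 [304. 176.] 34 [ -2. -44.  49.] [-11. -53.  41.] [  9. -35.  55.]
top0 [288. 192.] 42 [-48.  17.  51.] [-59.   7.  45.] [-36.  27.  57.]
side0 [240. 199.] 53 [ -1. -46.  49.] [-11. -60.  40.] [ 10. -36.  55.]
side0 [222. 211.] 64 [47.  1. 48.] [ 32. -12.  40.] [63. 12. 54.]
side0 [255. 213.] 66 [-46.  16.  51.] [-57.  -1.  41.] [-34.  26.  58.]
[-20.914, -23.025, 1.222, -0.002, -0.001, -0.459] [-20.914, -23.025, 1.222, -0.001, 0.002, 2.683]
```

Request:
{"op": "play_rows", "data": {
  "increments": [
    [-20.9,-23.0,-0.1,0,0,-0.459,91],
    [-20.9,-23.0,-0.1,0,0,-0.459,91],
    [-20.9,-23.0,-0.1,0,0,-0.459,91],
    [-20.9,-23.0,-0.1,0,0,-0.459,91],
    [-20.9,-23.0,-0.1,0,0,-0.459,91],
    [-20.9,-23.0,-0.1,0,0,-0.459,91],
    [-20.9,-23.0,-0.1,0,0,-0.459,91],
    [-20.9,-23.0,-0.1,0,0,-0.459,91]
  ]
}}

```text
time: 1.1
ee_pos: [0.3887, 0.0533, 0.2383]
orientation: [-0.018, 1.0, -0.001, -0.0]
force: [1.3, 1.1, 0.6]
finger_gap: 0.0909
```

Run:
```python
from h import *
print(rel([.524,-.364,.22],Rdown(92)))
```

```text
[-4.018, -14.059, 0.624, -0.001, -0.0, 0.0]
```

Request:
{"op": "play_rows", "data": {
  "increments": [
    [-4,-14.05,0.6,0,0,0,91],
    [-4,-14.05,0.6,0,0,0,91],
    [-4,-14.05,0.6,0,0,0,91],
    [-4,-14.05,0.6,0,0,0,91],
    [-4,-14.05,0.6,0,0,0,91],
    [-4,-14.05,0.6,0,0,0,91],
    [-4,-14.05,0.6,0,0,0,91],
    [-4,-14.05,0.6,0,0,0,91]
  ]
}}

```text
time: 2.1
ee_pos: [0.5228, -0.3669, 0.218]
orientation: [-0.016, 1.0, 0.0, -0.001]
force: [-0.0, 0.1, -0.3]
finger_gap: 0.091
```

Run:
```python
from m import *
s=robot.state(); print(s["ee_pos"],s["time"]); 
im,d,c=grab("wrist","w1"); P=cloud(d,c)
print(np.median(P[d>0][:,2]))
for nm,z0,z1 in[("grip",.086,.098),("back",.044,.055)]:
    m=sel(P,d,(.42,.62,-.46,-.26),z0,z1);p=P[m]; print(nm,len(p),rect(p),np.median(p[:,2]))
```

```text
[ 0.52284781 -0.36690516  0.21796173] 2.1
0.0005872590303960362
grip 2436 ((523.5632934570312, -368.6513366699219), (78.93253326416016, 21.75249671936035), 2.3120269775390625) 0.09166952724249111
back 1858 ((523.9032592773438, -368.5171813964844), (118.05453491210938, 34.01276397705078), 1.9233994483947754) 0.049690203180123016
```

View pics/w1.png

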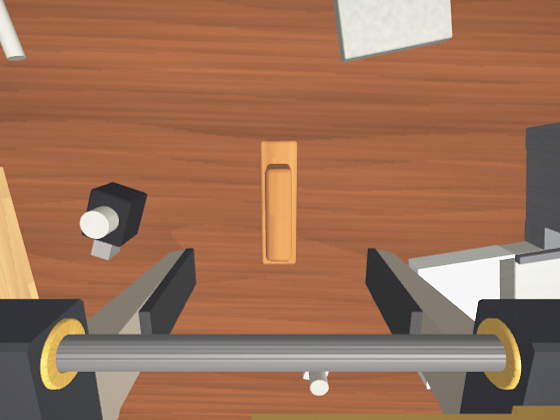

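Run:
```python
from h import *
print(rel([.5237,-.3675,.077],Rdown(92.1)))
```

```text
[-0.034, -0.083, 4.725, 0.001, -0.002, -0.004]
```

Request:
{"op": "play_rows", "data": {
  "increments": [
    [-0.03,-0.08,2.0,0,0,0,91],
    [-0.03,-0.08,3.8,0,0,0,80],
    [-0.03,-0.08,4.72,0,0,0,60],
    [-0.03,-0.08,4.72,0,0,0,10],
    [-0.03,-0.08,4.72,0,0,0,10],
    [-0.03,-0.08,4.72,0,0,0,10],
    [-0.03,-0.08,4.72,0,0,0,10],
    [-0.03,-0.08,4.72,0,0,0,10]
  ]
}}

```text
time: 3.15
ee_pos: [0.5238, -0.3677, 0.0779]
orientation: [-0.016, 1.0, 0.0, -0.001]
force: [0.0, 0.0, 0.3]
finger_gap: 0.0232
```

Run:
```python
from h import *
p=robot.state()["ee_pos"]
print(p,robot.state()["force"],rel([p[0],p[1],.19]))
```

```text
[ 0.52383242 -0.36774184  0.077859  ] [0.02010259 0.02419133 0.2830171 ] [0.006, 0.0, -3.738, 0.0, 0.0, 0.0]
```

Request:
{"op": "play_rows", "data": {
  "increments": [
    [0,0,-0.2,0,0,0,10],
    [0,0,-1.5,0,0,0,10],
    [0,0,-3.5,0,0,0,10],
    [0,0,-5.5,0,0,0,10],
    [0,0,-6.3,0,0,0,10],
    [0,0,-6.3,0,0,0,10]
  ]
}}

```text
time: 3.9
ee_pos: [0.525, -0.3685, 0.2696]
orientation: [-0.016, 1.0, -0.002, 0.001]
force: [-0.4, -0.6, -2.4]
finger_gap: 0.0218
```

Run:
```python
from h import *
s=robot.state(); print(s["ee_pos"],s["force"],s["finger_gap"])
p=jw([0,70,0]); print(p, rel([p[0],p[1],.265],Rdown(101.7)), (.265-.14)/.03)
```

```text
[ 0.52495651 -0.36854585  0.26962249] [-0.41658017 -0.58302218 -2.42039146] 0.021814235378599514
[0.61480489 0.0532456  0.        ] [-3.455, 13.954, 0.11, -0.004, 0.002, -0.171] 4.166666666666667
```

Held (about 2.4 N of extra weight). Moving over the bed.

Request:
{"op": "play_rows", "data": {
  "increments": [
    [-3.45,13.95,0.1,0,0,-0.17,10],
    [-3.45,13.95,0.1,0,0,-0.17,10],
    [-3.45,13.95,0.1,0,0,-0.17,10],
    [-3.45,13.95,0.1,0,0,-0.17,10],
    [-3.45,13.95,0.1,0,0,-0.17,10],
    [-3.45,13.95,0.1,0,0,-0.17,10],
    [-3.45,13.95,0.1,0,0,-0.17,10],
    [-3.45,13.95,0.1,0,0,-0.17,10]
  ]
}}

```text
time: 4.9
ee_pos: [0.6135, 0.057, 0.2623]
orientation: [-0.104, 0.995, -0.001, -0.001]
force: [0.0, 0.2, -1.6]
finger_gap: 0.0219
```

Run:
```python
from m import *
s=robot.state(); print(s["ee_pos"],wj(s["ee_pos"]),s["force"],s["finger_gap"])
im,d,c=grab("wrist","w2"); P=cloud(d,c); J=wj(P)
m=(d>0)&(abs(J[...,0])<66)&(J[...,1]>-88)&(J[...,1]<40)&(J[...,2]>40)&(J[...,2]<60)
k,l,st,ce=cv2.connectedComponentsWithStats(m.astype(np.uint8))
for i in range(1,k):
    if st[i][4]>40: q=J[l==i]; print(ce[i].round(0),st[i][4],q.mean(0).round(0),q.min(0).round(0),q.max(0).round(0))
p=jw([0,70,0]); print(rel([p[0],p[1],.114],Rdown(101.7)))
```

```text
[0.61350465 0.05701143 0.2623016 ] [ -0.50955613  73.95126443 262.30160244] [ 0.02754867  0.15669685 -1.56045979] 0.02188774973494867
[222. 149.] 462 [-48.  13.  51.] [-60.   2.  40.] [-35.  24.  54.]
[167. 193.] 398 [ -2. -47.  49.] [-12. -60.  40.] [  9. -36.  52.]
[214. 235.] 312 [45.  1. 49.] [ 31. -10.  40.] [62. 12. 52.]
[-0.048, -0.042, 4.951, -0.003, -0.003, 0.002]
```

View pics/w2.png

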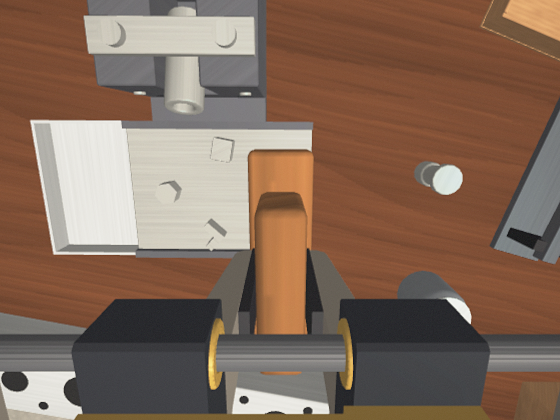

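Request:
{"op": "play_rows", "data": {
  "increments": [
    [-0.05,0,2.0,0,0,0,10],
    [-0.05,0,4.0,0,0,0,10],
    [-0.05,0,4.95,0,0,0,10],
    [-0.05,0,5.05,0,0,0,10],
    [-0.05,0,5.1,0,0,0,10]
  ]
}}

```text
time: 5.58
ee_pos: [0.6143, 0.0533, 0.1092]
orientation: [-0.102, 0.995, -0.002, -0.002]
force: [0.8, -0.0, -1.7]
finger_gap: 0.0219
```

Run:
```python
from h import *
s=robot.state(); print(s["ee_pos"],wj(s["ee_pos"]),s["force"],s["finger_gap"])
grab("side","s1")
p=jw([0,-75,0]); print(rel([p[0],p[1],.109],Rdown(101.7)))
p=jw([0,-112,0]); print(rel([p[0],p[1],.109],Rdown(101.7)))
```

```text
[0.61432382 0.05334204 0.10919067] [ -0.45151719  70.19199592 109.19067391] [ 0.76271463 -0.00842267 -1.73062168] 0.021947400381124707
[-0.0, -4.845, 0.034, -0.003, -0.003, 0.001]
[0.0, -6.079, 0.037, -0.003, -0.003, 0.001]
```

View pics/s1.png

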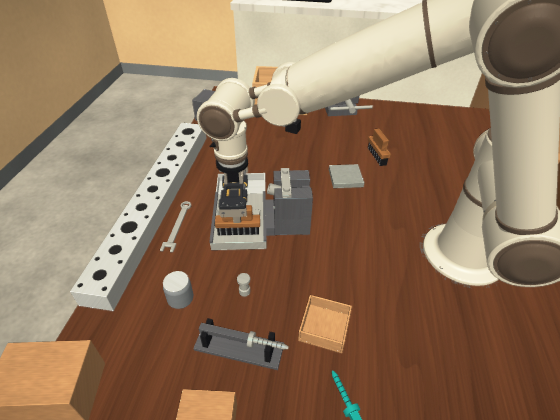

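Request:
{"op": "play_rows", "data": {
  "increments": [
    [0,-0.5,0.02,0,0,0,10],
    [0,-1.0,0.03,0,0,0,10],
    [0,-1.5,0.03,0,0,0,10],
    [0,-2.0,0.03,0,0,0,10],
    [0,-2.5,0.03,0,0,0,10],
    [0,-3.0,0.03,0,0,0,10],
    [0,-3.5,0.03,0,0,0,10],
    [0,-4.0,0.03,0,0,0,10]
  ]
}}

```text
time: 6.62
ee_pos: [0.6391, -0.0648, 0.1089]
orientation: [-0.102, 0.995, -0.002, -0.002]
force: [1.2, 0.9, -1.7]
finger_gap: 0.022
```

Run:
```python
from h import *
s=robot.state(); print(s["ee_pos"],wj(s["ee_pos"]),s["force"],s["finger_gap"])
grab("wrist","w3")
p=jw([0,-114,0]); print(rel([p[0],p[1],.109],Rdown(101.7)))
```

```text
[ 0.63911607 -0.06483202  0.10891364] [ -0.13857762 -50.55429097 108.91363769] [ 1.19964208  0.91741975 -1.72624887] 0.022008492072431076
[-0.005, -2.043, 0.013, -0.005, -0.003, -0.0]
```

View pics/w3.png

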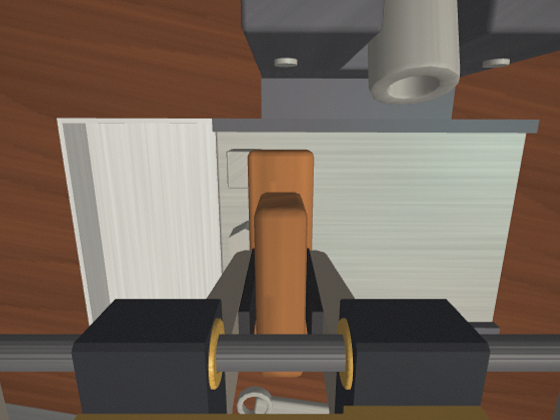

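Request:
{"op": "play_rows", "data": {
  "increments": [
    [0,-0.5,0.01,0,0,0,10],
    [0,-1.0,0.01,0,0,0,10],
    [0,-1.5,0.01,0,0,0,10],
    [0,-1.9,0.01,0,0,0,10],
    [0,-2.2,0.01,0,0,0,10],
    [0,-2.2,0.0,0,0,0,10]
  ]
}}

```text
time: 7.42
ee_pos: [0.653, -0.1322, 0.1094]
orientation: [-0.101, 0.995, -0.003, -0.001]
force: [0.1, 0.9, -1.5]
finger_gap: 0.0215
```

Run:
```python
from h import *
s=robot.state(); print(s["ee_pos"],wj(s["ee_pos"]),s["force"],s["finger_gap"])
grab("wrist","w4")
```

```text
[ 0.65300597 -0.13221585  0.10936399] [  -0.20185847 -119.35477405  109.36399057] [ 0.12085182  0.88952608 -1.54278428] 0.021509392076938076
```

View pics/w4.png

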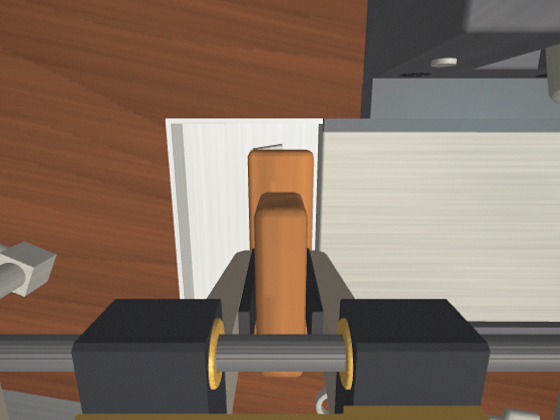

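Request:
{"op": "play_rows", "data": {
  "increments": [
    [0,0,-1.5,0,0,0,10],
    [0,0,-3.5,0,0,0,10],
    [0,0,-5.0,0,0,0,10],
    [0,0,-5.0,0,0,0,10]
  ]
}}

```text
time: 7.98
ee_pos: [0.6555, -0.1311, 0.2651]
orientation: [-0.102, 0.995, -0.005, 0.003]
force: [0.8, -0.0, -1.4]
finger_gap: 0.0221
```

Run:
```python
from h import *
s=robot.state(); print(s["ee_pos"],s["force"],s["finger_gap"])
im,d,c=grab("side","s2")
cv2.imwrite("pics/s2c.png",cv2.resize(im[120:260,190:330,::-1],None,fx=4,fy=4))
print(rel([.5237,-.3677,.27],Rdown(92.1)))
```

```text
[ 0.65552853 -0.13106246  0.26510508] [ 0.84741029 -0.04047626 -1.4268375 ] 0.02208755679835984
[5.857, -6.86, -0.251, -0.006, 0.001, 0.168]
```

View pics/s2c.png

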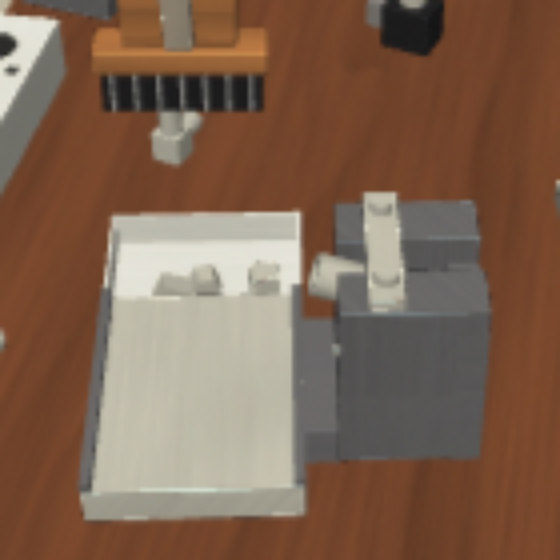

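All three offcuts are in the tray and the bed is clear. I'll return the brush now.

Request:
{"op": "play_rows", "data": {
  "increments": [
    [5.86,-6.86,-0.2,0,0,0.168,10],
    [5.86,-6.86,-0.2,0,0,0.168,10],
    [5.86,-6.86,-0.2,0,0,0.168,10],
    [5.86,-6.86,-0.2,0,0,0.168,10],
    [5.86,-6.86,-0.2,0,0,0.168,10],
    [5.86,-6.86,-0.2,0,0,0.168,10],
    [5.86,-6.86,-0.2,0,0,0.168,10]
  ]
}}

```text
time: 8.9
ee_pos: [0.5243, -0.3658, 0.2673]
orientation: [-0.019, 1.0, -0.002, 0.0]
force: [-0.7, 0.5, -1.8]
finger_gap: 0.0217
```

Run:
```python
from h import *
s=robot.state(); print(s["ee_pos"],s["force"],s["finger_gap"])
print(rel([.5237,-.3677,.079],Rdown(92.1)))
```

```text
[ 0.52430915 -0.3658299   0.26730941] [-0.70448884  0.48914587 -1.82529157] 0.02174619739226651
[0.027, -0.035, 6.277, -0.004, 0.001, 0.001]
```

Request:
{"op": "play_rows", "data": {
  "increments": [
    [0.03,-0.03,2.0,0,0,0,10],
    [0.03,-0.03,4.0,0,0,0,10],
    [0.03,-0.03,5.7,0,0,0,10],
    [0.03,-0.03,6.2,0,0,0,10],
    [0.03,-0.03,6.28,0,0,0,10],
    [0.03,-0.03,6.3,0,0,0,10]
  ]
}}

```text
time: 9.65
ee_pos: [0.5252, -0.3685, 0.0811]
orientation: [-0.019, 1.0, -0.004, 0.002]
force: [0.7, -1.1, -1.3]
finger_gap: 0.0218
```

Run:
```python
from h import *
s=robot.state(); print(s["ee_pos"],s["force"],s["finger_gap"])
```

```text
[ 0.52523496 -0.36853857  0.08107209] [ 0.74967775 -1.07493403 -1.32538464] 0.021814731596759365
```

Request:
{"op": "play_rows", "data": {
  "increments": [
    [0,0,0.06,0,0,0,10],
    [0,0,0.1,0,0,0,10],
    [0,0,0.1,0,0,0,10]
  ]
}}

```text
time: 10.02
ee_pos: [0.5253, -0.3687, 0.0784]
orientation: [-0.019, 1.0, -0.004, 0.002]
force: [0.1, -0.3, -1.9]
finger_gap: 0.0219
```

Run:
```python
from h import *
s=robot.state(); print(s["ee_pos"],s["force"],s["finger_gap"],s["ft_torque"])
```

```text
[ 0.52529919 -0.36871115  0.07838613] [ 0.07367743 -0.28906379 -1.93232381] 0.021890238403303605 [0.04663951 0.03306497 0.02263493]
```

Request:
{"op": "play_rows", "data": {
  "increments": [
    [0,0,0.03,0,0,0,10],
    [0,0,0.03,0,0,0,24],
    [0,0,0.03,0,0,0,30],
    [0,0,0.03,0,0,0,60],
    [0,0,0.03,0,0,0,80],
    [0,0,-1.5,0,0,0,91],
    [0,0,-3.5,0,0,0,91],
    [0,0,-5.5,0,0,0,91]
  ]
}}

```text
time: 11.02
ee_pos: [0.5243, -0.3672, 0.245]
orientation: [-0.019, 1.0, -0.004, 0.002]
force: [0.8, -1.0, 0.7]
finger_gap: 0.0781
```

Run:
```python
from m import *
s=robot.state(); print(s["ee_pos"],s["force"],s["finger_gap"])
im,d,c=grab("wrist","w5"); P=cloud(d,c)
for nm,z0,z1 in[("grip",.086,.098),("back",.044,.055)]:
    m=sel(P,d,(.42,.62,-.46,-.26),z0,z1);p=P[m]; print(nm,len(p),rect(p),np.median(p[:,2]))
print(rel([.46,.0,.27],Rdown(90)),rel([.58,.366,.25],Rdown(88)))
```

```text
[ 0.52432839 -0.36718586  0.24502739] [ 0.80813924 -0.95692494  0.71044729] 0.0780632709835817
grip 2035 ((526.0718383789062, -369.1658935546875), (79.16693878173828, 21.531888961791992), 2.4351048469543457) 0.09170666711793422
back 1691 ((526.1993408203125, -369.0672607421875), (119.6361312866211, 34.05084228515625), 2.296896457672119) 0.04970527277191697
[1.754, 12.399, -0.737, -0.019, 0.014, 0.039] [-2.709, 24.445, -0.239, -0.019, 0.015, 0.074]
```

View pics/w5.png

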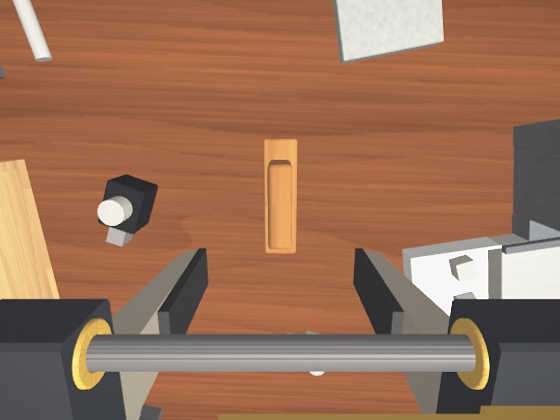

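Run:
```python
from m import *
print(rel([.61,-.03,.27],Rdown(90)))
```

```text
[-3.203, 11.206, -0.644, -0.019, 0.014, 0.039]
```

Request:
{"op": "play_rows", "data": {
  "increments": [
    [-3.2,11.2,-0.65,-0.01,0.01,0.04,91],
    [-3.2,11.2,-0.65,-0.01,0.01,0.04,91],
    [-3.2,11.2,-0.65,-0.01,0.01,0.04,91],
    [-3.2,11.2,-0.65,-0.01,0.01,0.04,91],
    [-3.2,11.2,-0.65,-0.01,0.01,0.04,91],
    [-3.2,11.2,-0.65,-0.01,0.01,0.04,91],
    [-3.2,11.2,-0.65,-0.01,0.01,0.04,91],
    [-3.2,11.2,-0.65,-0.01,0.01,0.04,91]
  ]
}}

```text
time: 12.08
ee_pos: [0.6098, -0.031, 0.2699]
orientation: [0.001, 1.0, -0.005, 0.002]
force: [-0.1, -0.1, -0.2]
finger_gap: 0.0913
```

Run:
```python
from m import *
s=robot.state(); print(s["ee_pos"],s["joint_velocities"].round(2))
im,d,c=grab("wrist","w6"); P=cloud(d,c); J=wj(P)
print([np.round(proj(jw([-85,0,125]),c))],[np.round(proj(jw([x,y,140]),c)) for x,y in[(-100,-60),(-100,60)]])
print(rel([.575,.366,.26],Rdown(88)))
```

```text
[ 0.60976925 -0.03095411  0.26989724] [-0.02 -0.    0.    0.   -0.    0.  ]
[array([280., 134.])] [array([201., 131.]), array([353.,  98.])]
[1.189, 13.246, 0.202, -0.009, 0.004, 0.033]
```

View pics/w6.png

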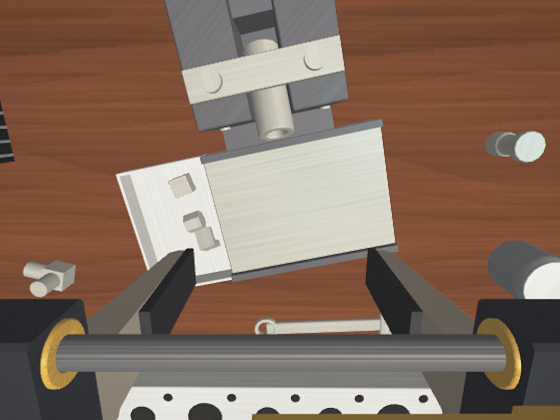

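Run:
```python
from m import *
im,d,c=load("w6"); P=cloud(d,c); J=wj(P)
# tube points: between block face and mouth
m=(d>0)&(J[...,0]>-105)&(J[...,0]<-70)&(abs(J[...,1])<30)&(J[...,2]>95)&(J[...,2]<150)
q=J[m]; print(len(q))
# local strips along x: y extents & top z
for x in range(-104,-74,4):
    b=q[(q[:,0]>=x)&(q[:,0]<x+4)]
    if len(b): print(x,len(b),b[:,1].min().round(1),b[:,1].max().round(1),b[:,2].max().round(1),b[:,0].max().round(1))
# cylinder fit: axis through (-85,dy,125+dz)dir yaw
from scipy.optimize import least_squares
m=(d>0)&(J[...,0]>-97)&(J[...,0]<-79)&(abs(J[...,1])<30)&(J[...,2]>118)&(J[...,2]<150)
q=J[m]
def f(p):
    u=np.array([np.cos(np.radians(20))*np.cos(p[2]),np.cos(np.radians(20))*np.sin(p[2]),np.sin(np.radians(20))])
    v=q-np.array([-85,p[0],125+p[1]]); 
    return np.linalg.norm(v-np.outer(v@u,u),axis=1)-15.5
r=least_squares(f,[0,0,0],loss="soft_l1"); print(len(q),r.x,np.degrees(r.x[2]),np.abs(r.fun).mean())
u=np.array([np.cos(np.radians(20)),0,np.sin(np.radians(20))]); 
m=(d>0)&(J[...,0]>-95)&(J[...,0]<-70)&(abs(J[...,1])<20)&(J[...,2]>105)&(J[...,2]<150)
s=(J[m]-[-85,0,125])@u; print("mouth plane",np.percentile(s,[50,90,95,98,100]).round(1))
for nm,mm in [("bed top",(J[...,2]>26)&(J[...,2]<45)&(J[...,0]>-90)),("block",(J[...,2]>136)&(J[...,2]<144)&(J[...,0]<-98))]:
    q=P[mm&(d>0)&(abs(J[...,0])<230)&(abs(J[...,1]+40)<170)]; print(nm,rect(q),np.median(q[:,2]))
    j=wj(q); print([j[(j[:,0]>x)&(j[:,0]<x+20),1].min().round(1) for x in range(-60,60,20)] if nm[1]=='e' else (j[:,1].min(),j[:,1].max(),j[:,0].max()))
    if nm[1]=='e': print([j[(j[:,0]>x)&(j[:,0]<x+20),1].max().round(1) for x in range(-60,60,20)],[j[(j[:,1]>y)&(j[:,1]<y+20),0].max().round(1) for y in range(-180,100,40)])
```

```text
1404
-104 415 -30.0 29.9 141.7 -100.0
-100 233 -29.9 29.6 138.8 -96.0
-96 193 -17.9 12.3 139.1 -92.0
-92 187 -17.9 12.2 140.4 -88.0
-88 168 -17.7 12.2 133.8 -84.0
-84 104 -16.4 10.0 122.0 -80.4
571 [-2.81905721 -0.64295588 -0.00777437] -0.44543855104914976 1.6322061585045715
mouth plane [-1.5  0.1  0.3  0.4  0.8]
bed top ((702.9376831054688, -48.4241943359375), (323.44781494140625, 308.87042236328125), 8.192534446716309) 0.030182268917996125
[np.float64(-193.4), np.float64(-193.3), np.float64(-193.5), np.float64(-193.6), np.float64(-193.7), np.float64(-193.3)]
[np.float64(107.1), np.float64(107.1), np.float64(107.1), np.float64(106.7), np.float64(107.1), np.float64(106.6)] [np.float64(199.2), np.float64(207.3), np.float64(215.2), np.float64(223.8), np.float64(230.0), np.float64(76.6), np.float64(76.4)]
block ((487.52288818359375, -47.521812438964844), (93.74200439453125, 122.52942657470703), 9.783611297607422) 0.13984924828226794
(np.float64(-62.7701148824084), np.float64(57.41081721981146), np.float64(-98.16474785197212))
```

```bash
sed -i 's/^JO=.*/JO=np.array([.6295,-.0178,0]); JY=np.radians(11.7)/' h.py
python3 - <<'E'
from m import *
print(rel([.565,.362,.25],Rdown(88)))
E
```

```text
[1.523, 13.115, 0.535, -0.009, 0.004, 0.033]
```

Request:
{"op": "play_rows", "data": {
  "increments": [
    [1.5,13.1,0.5,-0.01,0,0.03,91],
    [1.5,13.1,0.5,-0.01,0,0.03,91],
    [1.5,13.1,0.5,-0.01,0,0.03,91],
    [1.5,13.1,0.5,-0.01,0,0.03,91],
    [1.5,13.1,0.5,-0.01,0,0.03,91],
    [1.5,13.1,0.5,-0.01,0,0.03,91],
    [1.5,13.1,0.5,-0.01,0,0.03,91],
    [1.5,13.1,0.5,-0.01,0,0.03,91]
  ]
}}

```text
time: 13.12
ee_pos: [0.566, 0.361, 0.2506]
orientation: [0.016, 1.0, -0.0, 0.002]
force: [0.7, -0.9, -0.9]
finger_gap: 0.0908
```

Run:
```python
from m import *
s=robot.state(); print(s["ee_pos"],s["joint_velocities"].round(2))
im,d,c=grab("wrist","w7"); P=cloud(d,c)
m=sel(P,d,(.4,.7,.28,.45),.054,.060); q=P[m]; print(len(q),rect(q))
np.set_printoptions(suppress=True)
for x in np.arange(.41,.66,.01):
    b=P[sel(P,d,(x,x+.01,.3,.43),.044,.075)]*1000
    if len(b): print(round(x,2),len(b),"y",b[:,1].min().round(1),b[:,1].max().round(1),"z",b[:,2].max().round(1),np.median(b[:,2]).round(1))
```

```text
[0.56596837 0.36100758 0.25058367] [-0.04 -0.02  0.01 -0.01  0.   -0.01]
3076 ((574.5218505859375, 354.50628662109375), (76.33057403564453, 276.3419494628906), 72.66150665283203)
0.43 90 y 367.6 377.8 z 55.7 53.0
0.44 146 y 366.3 377.7 z 57.4 54.5
0.45 148 y 366.0 377.6 z 56.9 54.7
0.46 327 y 348.8 391.8 z 59.6 56.6
0.47 400 y 348.6 391.9 z 60.3 56.9
0.48 138 y 363.1 374.9 z 57.8 54.8
0.49 135 y 362.8 374.7 z 57.5 54.7
0.5 245 y 351.8 383.1 z 67.0 59.8
0.51 266 y 351.6 383.1 z 67.5 61.9
0.52 172 y 357.9 373.8 z 60.1 57.8
0.53 164 y 357.6 373.6 z 59.7 57.8
0.54 160 y 357.2 372.4 z 60.3 57.9
0.55 158 y 355.9 372.2 z 60.0 57.8
0.56 156 y 355.5 370.9 z 60.0 57.8
0.57 147 y 355.2 370.7 z 59.9 57.9
0.58 155 y 353.8 369.4 z 59.8 58.0
0.59 140 y 353.4 369.1 z 59.6 58.1
0.6 331 y 338.4 381.9 z 59.8 56.5
0.61 286 y 338.1 381.3 z 59.6 56.9
0.62 70 y 351.5 366.3 z 59.7 57.9
```

View pics/w7.png

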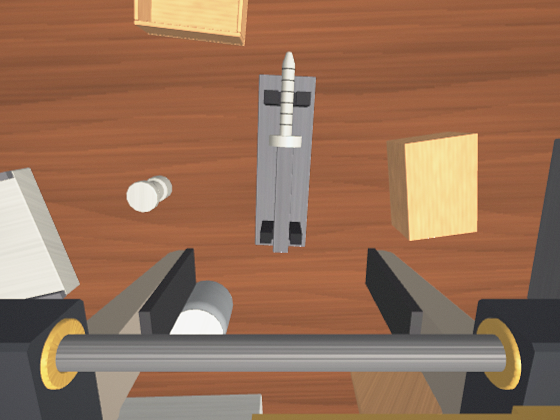

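Run:
```python
from m import *
im,d,c=load("w7"); P=cloud(d,c)
b=P[sel(P,d,(.49,.53,.34,.39),.0625,.075)]*1000; print("collar",len(b),b.min(0),b.max(0),b.mean(0))
b=P[sel(P,d,(.4,.66,.36,.39),.044,.075)]*1000; print("tip",b[:,0].min())
b=P[sel(P,d,(.6,.66,.353,.365),.05,.075)]*1000; print("end",b[:,0].max())
# axis line fit
xs=[];ys=[]
for x in np.arange(.44,.625,.004):
    if .458<x<.482 or .498<x<.518 or .598<x<.618: continue
    b=P[sel(P,d,(x,x+.004,.3,.43),.05,.06)]*1000
    if len(b)>10: xs.append(x*1000+2); ys.append((b[:,1].min()+b[:,1].max())/2)
k=np.polyfit(xs,ys,1); print(k,np.degrees(np.arctan(k[0])),np.abs(np.polyval(k,xs)-ys).max())
gx=508+58; gy=np.polyval(k,gx)
print(gx,gy,rel([gx/1000,gy/1000,.053],Rdown(90+np.degrees(np.arctan(k[0])))))
```

```text
collar 221 [505.38093422 356.65320412  62.5033202 ] [516.21818111 377.7428734   67.45980969] [510.63691187 367.34355333  64.81660658]
tip 430.7938858044364
end 625.0975624219586
[-7.39398657e-02  4.05114963e+02] -4.228747114887527 0.4853109706984924
566 363.2649991906412 [0.044, 0.111, 6.595, -0.0, 0.004, 0.04]
```

Request:
{"op": "play_rows", "data": {
  "increments": [
    [0.04,0.11,2.0,0,0,0.04,91],
    [0.04,0.11,4.0,0,0,0.04,80],
    [0.04,0.11,5.8,0,0,0.04,70],
    [0.04,0.11,6.6,0,0,0.04,60],
    [0.04,0.11,6.6,0,0,0.04,25],
    [0.04,0.11,6.6,0,0,0.04,6],
    [0.04,0.11,6.6,0,0,0.04,6],
    [0.04,0.11,6.6,0,0,0.04,6]
  ]
}}

```text
time: 14.18
ee_pos: [0.567, 0.3635, 0.0544]
orientation: [0.037, 0.999, 0.0, 0.003]
force: [0.1, 0.1, -0.1]
finger_gap: 0.0232
```

Run:
```python
from h import *
s=robot.state(); print(s["ee_pos"],s["force"],s["finger_gap"])
```

```text
[0.56702073 0.36345887 0.05437706] [ 0.14508708  0.07490984 -0.09457433] 0.023155903015958556
```

Request:
{"op": "play_rows", "data": {
  "increments": [
    [0,0,0,0,0,0,6],
    [0,0,0,0,0,0,6],
    [0,0,0,0,0,0,6]
  ]
}}

```text
time: 14.55
ee_pos: [0.567, 0.3635, 0.0545]
orientation: [0.037, 0.999, 0.0, 0.003]
force: [-0.5, -0.5, 0.9]
finger_gap: 0.0163
```

Run:
```python
from h import *
s=robot.state(); print(s["ee_pos"],s["force"],s["finger_gap"],s["orientation"])
```

```text
[0.56701542 0.36354599 0.05453196] [-0.54546009 -0.54909808  0.94906673] 0.016265861787796834 [3.67297321e-02 9.99320038e-01 4.09147183e-04 3.19716901e-03]
```

Run:
```python
from h import *
s=robot.state(); R0=Ro.from_quat(s["orientation"]).as_matrix()
a=np.radians(-4.23); gx=np.array([np.cos(a),np.sin(a),0])
k=[-.0739,405.115]; co=np.array([505.6,k[0]*505.6+k[1],50.])/1000
print(R0.T@gx, (R0.T@(co-s["ee_pos"]))*1000)
print(R0.round(4))
```

```text
[-9.99979715e-01 -3.54401302e-04  6.35956447e-03] [61.58599448 -0.31926773  4.140028  ]
[[-9.973e-01  7.340e-02  6.400e-03]
 [ 7.340e-02  9.973e-01  6.000e-04]
 [-6.400e-03  1.100e-03 -1.000e+00]]
```

Request:
{"op": "play_rows", "data": {
  "increments": [
    [0,0,-0.3,0,0,0,6],
    [0,0,-1.0,0,0,0,6],
    [0,0,-2.0,0,0,0,6],
    [0,0,-4.0,0,0,0,6],
    [0,0,-5.5,0,0,0,6],
    [0,0,-6.5,0,0,0,6],
    [0,0,-6.5,0,0,0,6]
  ]
}}

```text
time: 15.42
ee_pos: [0.5674, 0.3642, 0.2545]
orientation: [0.037, 0.999, 0.002, 0.007]
force: [0.4, -0.5, -3.5]
finger_gap: 0.0158
```

Run:
```python
from m import *
s=robot.state(); print(s["ee_pos"],s["force"],s["finger_gap"])
im,d,c=grab("wrist","w8"); P=cloud(d,c)
R0=Ro.from_quat(s["orientation"]).as_matrix(); T=(P-s["ee_pos"])@R0*1000
m=(d>0)&(T[...,0]>20)&(T[...,0]<160)&(abs(T[...,1])<40)&(abs(T[...,2]-5)<40)
q=T[m]; print(len(q))
for x in range(20,150,8):
    b=q[(q[:,0]>=x)&(q[:,0]<x+8)]
    if len(b): print(x,len(b),b[:,1].min().round(1),b[:,1].max().round(1),"mid",(b[:,1].min()+b[:,1].max()).round(1)/2,"z",b[:,2].min().round(1),np.percentile(b[:,2],10).round(1))
print("tip",q[:,0].max())
```

```text
[0.56743318 0.36419328 0.25452984] [ 0.35152063 -0.4917607  -3.51334738] 0.015827356260353167
8979
20 614 -7.5 8.1 mid 0.3 z -5.4 -4.2
28 632 -7.4 8.0 mid 0.3 z -5.6 -4.1
36 671 -7.8 8.3 mid 0.25 z -5.4 -4.2
44 623 -14.3 14.5 mid 0.1 z -12.2 -4.4
52 1439 -15.5 15.9 mid 0.25 z -13.2 -11.5
60 984 -15.5 16.0 mid 0.2 z -13.6 -10.9
68 556 -5.8 6.1 mid 0.15 z -3.5 -1.8
76 597 -5.8 6.4 mid 0.3 z -3.0 -1.9
84 616 -5.8 6.3 mid 0.25 z -3.5 -1.7
92 634 -5.7 6.2 mid 0.25 z -3.4 -1.9
100 681 -6.0 6.2 mid 0.1 z -3.6 -1.9
108 702 -5.9 6.1 mid 0.1 z -3.5 -1.9
116 230 -5.9 6.0 mid 0.05 z -2.6 -1.7
tip 119.8447129748478
```

View pics/w8.png

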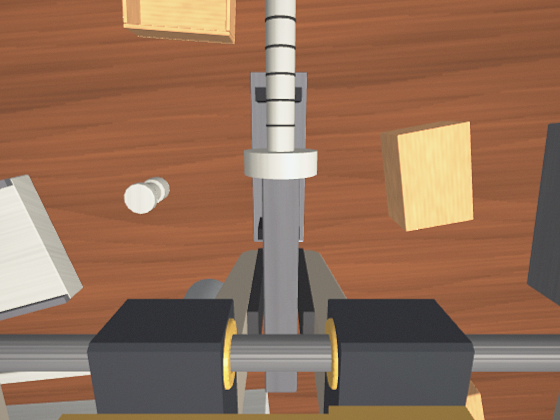

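```bash
cat >> h.py <<'E'
G=np.array([61.6,.2,4.1])/1000
def gauge_target(collar,yaw,pitch):
    """collar world pos, gauge +x direction yaw/pitch(rad, rising) -> tcp pos,R (tool above)"""
    Rz=Ro.from_euler('z',yaw).as_matrix()
    u=Rz@[np.cos(pitch),0,np.sin(pitch)]; z=Rz@[np.sin(pitch),0,-np.cos(pitch)]
    R=np.stack([-u,np.cross(z,-u),z],1)
    return np.array(collar)-R@G,R,u
def ins(L,dy=0,dz=0):
    p,R,u=gauge_target(jw([-85,dy,125+dz]),JY,np.radians(20)); return p+u*L/1000,R
def gnow():
    s=robot.state(); R=Ro.from_quat(s["orientation"]).as_matrix()
    co=s["ee_pos"]+R@G; u=-R[:,0]; return co,u
def status():
    s=robot.state(); co,u=gnow(); Ru=JR.T@u
    v=wj(co)-[-85,0,125]; u0=np.array([np.cos(np.radians(20)),0,np.sin(np.radians(20))]); w=np.array([-np.sin(np.radians(20)),0,np.cos(np.radians(20))])
    t=v-75*Ru
    print("t",round(s["time"],2),"ee",s["ee_pos"].round(4),"F",s["force"].round(1),"gap",round(s["finger_gap"]*1000,1))
    print("collar along/lat/up",[round(x,1) for x in(v@u0,v[1],v@w)],"tip",[round(x,1) for x in(t@u0,t[1],t@w)],"pitch",np.degrees(np.arcsin(Ru[2])).round(2),"yaw",np.degrees(np.arctan2(Ru[1],Ru[0])).round(2))
E
python3 - <<'E'
from h import *
p,R=ins(125); print(p,rel(p,R))
E
```

```text
[7.16636904e-01 4.09417310e-05 1.92673698e-01] [-5.87, -11.724, 1.977, -0.047, -0.337, -0.275]
```

Request:
{"op": "play_rows", "data": {
  "increments": [
    [-5.87,-11.72,0.0,-0.05,-0.34,-0.275,6],
    [-5.87,-11.72,0.0,-0.05,-0.34,-0.275,6],
    [-5.87,-11.72,0.0,-0.05,-0.34,-0.275,6],
    [-5.87,-11.72,0.0,-0.05,-0.34,-0.275,6],
    [-5.87,-11.72,0.0,-0.05,-0.34,-0.275,6],
    [-5.87,-11.72,0.0,-0.05,-0.34,-0.275,6],
    [-5.87,-11.72,0.0,-0.05,-0.34,-0.275,6],
    [-5.87,-11.72,0.0,-0.05,-0.34,-0.275,6]
  ]
}}

```text
time: 16.48
ee_pos: [0.7152, -0.0006, 0.2495]
orientation: [-0.099, 0.98, 0.02, 0.172]
force: [-0.5, 1.2, -2.8]
finger_gap: 0.0156
```

Run:
```python
from h import *
status()
p,R=ins(110); print(p,rel(p,R))
```

```text
t 16.48 ee [ 7.152e-01 -6.000e-04  2.495e-01] F [-0.5  1.2 -2.8] gap 15.6
collar along/lat/up [np.float64(143.0), np.float64(-0.2), np.float64(54.0)] tip [np.float64(68.0), np.float64(0.0), np.float64(54.0)] pitch 19.96 yaw -0.16
[ 0.70283438 -0.00281742  0.1875434 ] [1.099, 0.003, 1.799, 0.003, -0.001, -0.003]
```

Request:
{"op": "play_rows", "data": {
  "increments": [
    [0.3,0,0.9,0,0,0,6],
    [0.8,0,1.6,0,0,0,6],
    [1.1,0,1.8,0,0,0,6],
    [1.1,0,1.8,0,0,0,6],
    [1.1,0,1.8,0,0,0,6]
  ]
}}

```text
time: 17.1
ee_pos: [0.7037, -0.0025, 0.1893]
orientation: [-0.1, 0.98, 0.019, 0.174]
force: [0.6, 0.2, -2.2]
finger_gap: 0.0155
```

Run:
```python
from h import *
status()
im,d,c=grab("wrist","w9"); grab("side","s9")
P=cloud(d,c); J=wj(P); J0=J-[-85,0,125]
a=np.radians(20); A=np.stack([[np.cos(a),0,np.sin(a)],[0,1,0],[-np.sin(a),0,np.cos(a)]])
Q=J0@A.T
m=(d>0)&(abs(Q[...,1])<25)&(abs(Q[...,2])<25)&(Q[...,0]>-14)&(Q[...,0]<130)
q=Q[m]
for x in list(range(-14,8,3))+list(range(30,110,10)):
    b=q[(q[:,0]>=x)&(q[:,0]<x+3)]
    if len(b)>5: print(x,len(b),"mid",(b[:,1].min()+b[:,1].max()).round(1)/2,b[:,1].min().round(1),b[:,1].max().round(1),"top",np.percentile(b[:,2],97).round(1))
```

```text
t 17.1 ee [ 0.7037 -0.0025  0.1893] F [ 0.6  0.2 -2.2] gap 15.5
collar along/lat/up [np.float64(111.4), np.float64(0.3), np.float64(1.3)] tip [np.float64(36.4), np.float64(0.4), np.float64(1.1)] pitch 20.11 yaw -0.11
60 277 mid 0.25 -5.7 6.3 top 7.8
70 255 mid 0.3 -5.8 6.4 top 7.9
80 237 mid 0.45 -5.5 6.4 top 7.9
90 221 mid 0.45 -5.6 6.6 top 7.8
100 216 mid 0.25 -5.7 6.2 top 7.7
```

View pics/w9.png

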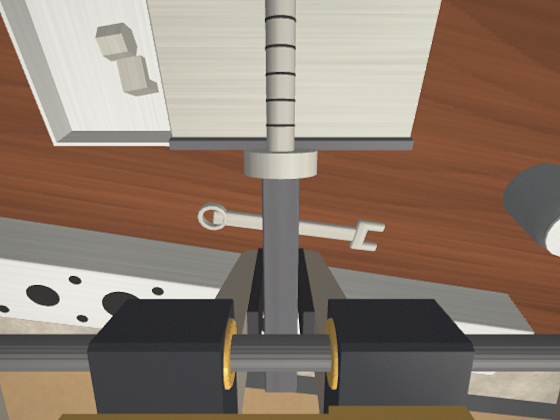

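View pics/s9.png

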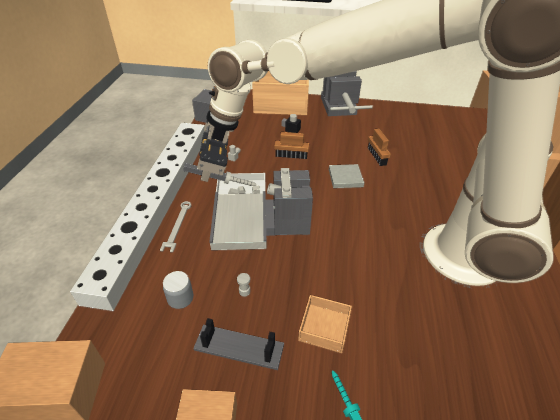

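Run:
```python
from h import *
from scipy.optimize import least_squares
a=np.radians(20); A=np.stack([[np.cos(a),0,np.sin(a)],[0,1,0],[-np.sin(a),0,np.cos(a)]])
robot_imgs=["s9"]
grab("top","t9")
for n in ("s9","t9"):
    im,d,c=load(n); Q=(wj(cloud(d,c))-[-85,0,125])@A.T
    for nm,x0,x1,r in(("tube",-16,-1,15.5),("shaft",45,105,6)):
        m=(d>0)&(np.hypot(Q[...,1],Q[...,2])<r+9)&(Q[...,0]>x0)&(Q[...,0]<x1); q=Q[m]
        if len(q)<8: print(n,nm,len(q));continue
        f=lambda p:np.hypot(q[:,1]-p[0],q[:,2]-p[1])-r
        s=least_squares(f,[0,0],loss="soft_l1"); print(n,nm,len(q),s.x.round(2),np.abs(s.fun).mean().round(2))
    im2=im[:, :, ::-1]
cv2.imwrite("pics/s9c.png",cv2.resize(load("s9")[0][150:220,190:320,::-1],None,fx=6,fy=6))
```

```text
s9 tube 58 [-1.32  1.38] 1.71
s9 shaft 100 [-0.75  2.22] 1.16
t9 tube 0
t9 shaft 72 [3.24 1.68] 1.32
```

View pics/s9c.png

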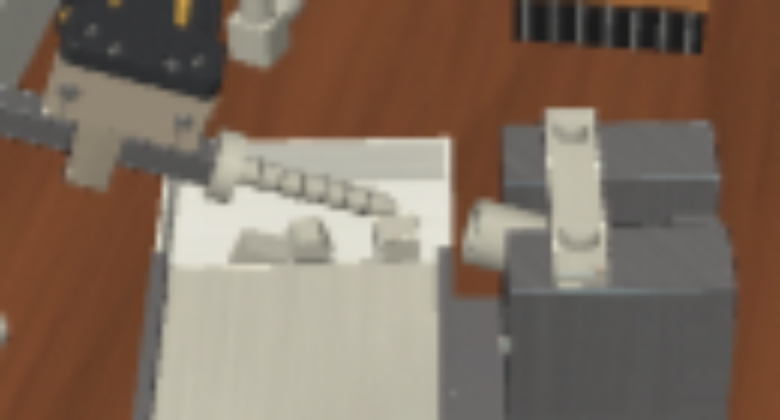

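Run:
```python
from h import *
status()
for L in(85,68):
    p,R=ins(L,0,0); print(rel(p,R))
```

```text
t 17.25 ee [ 0.7036 -0.0029  0.189 ] F [ 0.8 -0.2 -2.2] gap 15.9
collar along/lat/up [np.float64(111.2), np.float64(-0.1), np.float64(1.0)] tip [np.float64(36.2), np.float64(0.1), np.float64(0.9)] pitch 20.08 yaw -0.13
[0.873, 0.005, 0.036, 0.003, 0.001, -0.002]
[1.44, 0.004, 0.035, 0.003, 0.001, -0.002]
```

Request:
{"op": "play_rows", "data": {
  "increments": [
    [0.3,0,0.04,0,0,0,6],
    [0.6,0,0.05,0,0,0,6],
    [0.9,0,0.05,0,0,0,6],
    [1.15,0,0.05,0,0,0,6],
    [1.3,0,0.05,0,0,0,6],
    [1.44,0,0.05,0,0,0,6],
    [1.44,0,0.05,0,0,0,6]
  ]
}}

```text
time: 18.12
ee_pos: [0.6642, -0.011, 0.1727]
orientation: [-0.099, 0.98, 0.019, 0.173]
force: [-0.4, -0.8, -3.2]
finger_gap: 0.0159
```

Run:
```python
from h import *
status()
im,d,c=grab("side","s10")
cv2.imwrite("pics/s10c.png",cv2.resize(im[150:220,190:320,::-1],None,fx=6,fy=6))
for L in(30,2):
    p,R=ins(L,0,0); print(rel(p,R))
```

```text
t 18.12 ee [ 0.6642 -0.011   0.1727] F [-0.4 -0.8 -3.2] gap 15.9
collar along/lat/up [np.float64(67.8), np.float64(0.0), np.float64(-0.5)] tip [np.float64(-7.2), np.float64(0.2), np.float64(-0.6)] pitch 20.08 yaw -0.14
[1.269, 0.003, -0.015, 0.003, 0.002, -0.002]
[2.202, 0.0, -0.017, 0.003, 0.002, -0.002]
```

View pics/s10c.png

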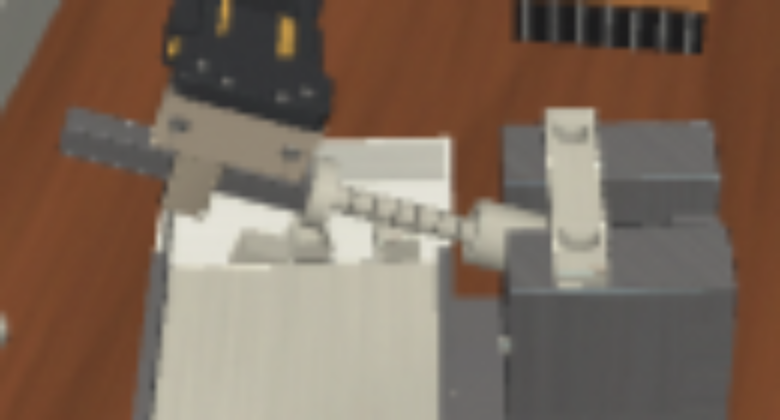

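Request:
{"op": "play_rows", "data": {
  "increments": [
    [0.25,0,-0.01,0,0,0,6],
    [0.5,0,-0.015,0,0,0,6],
    [0.75,0,-0.015,0,0,0,6],
    [1.0,0,-0.015,0,0,0,6],
    [1.25,0,-0.015,0,0,0,6],
    [1.5,0,-0.015,0,0,0,6]
  ]
}}

```text
time: 18.92
ee_pos: [0.6224, -0.0196, 0.1577]
orientation: [-0.099, 0.98, 0.019, 0.173]
force: [-0.2, -0.4, -3.7]
finger_gap: 0.0154
```

Run:
```python
from h import *
status()
for L in(3,0):
    p,R=ins(L,0,0); print(rel(p,R))
```

```text
t 18.93 ee [ 0.6224 -0.0196  0.1577] F [-0.2 -0.4 -3.7] gap 15.4
collar along/lat/up [np.float64(22.6), np.float64(0.1), np.float64(-0.1)] tip [np.float64(-52.4), np.float64(0.2), np.float64(-0.2)] pitch 20.1 yaw -0.14
[0.652, 0.001, -0.0, 0.003, 0.002, -0.002]
[0.752, 0.001, -0.0, 0.003, 0.002, -0.002]
```

Request:
{"op": "play_rows", "data": {
  "increments": [
    [0.2,0,0,0,0,0,6],
    [0.4,0,0,0,0,0,6],
    [0.55,0,0,0,0,0,6],
    [0.65,0,0,0,0,0,6],
    [0.7,0,0,0,0,0,6],
    [0.74,0,0,0,0,0,6]
  ]
}}

```text
time: 19.68
ee_pos: [0.602, -0.0238, 0.1501]
orientation: [-0.099, 0.98, 0.019, 0.174]
force: [-0.2, -0.4, -2.1]
finger_gap: 0.0156
```

Run:
```python
from h import *
status()
```

```text
t 19.68 ee [ 0.602  -0.0238  0.1501] F [-0.2 -0.4 -2.1] gap 15.6
collar along/lat/up [np.float64(0.5), np.float64(0.1), np.float64(-0.1)] tip [np.float64(-74.5), np.float64(0.2), np.float64(-0.2)] pitch 20.11 yaw -0.14
```

Small steps until the collar shows contact.

Request:
{"op": "play_rows", "data": {
  "increments": [
    [0.02,0,0,0,0,0,6],
    [0.04,0,0,0,0,0,6],
    [0.06,0,0,0,0,0,6],
    [0.06,0,0,0,0,0,6]
  ]
}}

```text
time: 20.18
ee_pos: [0.6015, -0.024, 0.1504]
orientation: [-0.099, 0.979, 0.019, 0.175]
force: [5.6, 1.6, -3.3]
finger_gap: 0.0158
```

Run:
```python
from h import *
status()
```

```text
t 20.18 ee [ 0.6015 -0.024   0.1504] F [ 5.6  1.6 -3.3] gap 15.8
collar along/lat/up [np.float64(0.1), np.float64(-0.1), np.float64(0.2)] tip [np.float64(-74.9), np.float64(0.1), np.float64(-0.2)] pitch 20.29 yaw -0.16
```

Request:
{"op": "play_rows", "data": {
  "increments": [
    [0.04,0,0,0,0,0,6],
    [0.07,0,0,0,0,0,6],
    [0.07,0,0,0,0,0,6]
  ]
}}

```text
time: 20.55
ee_pos: [0.6014, -0.0243, 0.1511]
orientation: [-0.099, 0.979, 0.019, 0.177]
force: [6.9, 2.1, -3.1]
finger_gap: 0.016
```

Run:
```python
from h import *
status()
im,d,c=grab("side","s11")
cv2.imwrite("pics/s11c.png",cv2.resize(im[150:220,190:320,::-1],None,fx=6,fy=6))
```

```text
t 20.55 ee [ 0.6014 -0.0243  0.1511] F [ 6.9  2.1 -3.1] gap 16.0
collar along/lat/up [np.float64(0.1), np.float64(-0.3), np.float64(0.6)] tip [np.float64(-74.9), np.float64(-0.0), np.float64(-0.1)] pitch 20.55 yaw -0.19
```

View pics/s11c.png

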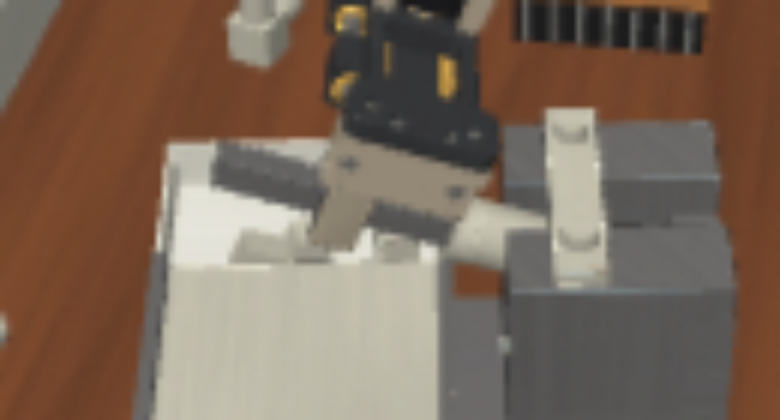

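Collar is on the rim: further commands raised the force but gave no advance. I'll draw it out.

Run:
```python
from h import *
for L in(1,20,60,115):
    p,R=ins(L,0,0); print(L,rel(p,R))
```

```text
1 [-0.03, 0.014, 0.041, 0.001, 0.01, -0.003]
20 [-0.664, 0.016, 0.047, 0.001, 0.01, -0.003]
60 [-1.997, 0.021, 0.06, 0.001, 0.01, -0.003]
115 [-3.83, 0.026, 0.077, 0.001, 0.01, -0.003]
```

Request:
{"op": "play_rows", "data": {
  "increments": [
    [-0.1,0.01,0.02,0,0.01,0,6],
    [-0.4,0.01,0.03,0,0.01,0,6],
    [-0.7,0.01,0.04,0,0.01,0,6],
    [-1.0,0.01,0.04,0,0.01,0,6],
    [-1.4,0.02,0.05,0,0.01,0,6],
    [-1.8,0.02,0.05,0,0.01,0,6],
    [-2.1,0.02,0.05,0,0.01,0,6]
  ]
}}

```text
time: 21.48
ee_pos: [0.6605, -0.0117, 0.1722]
orientation: [-0.099, 0.98, 0.018, 0.173]
force: [-0.8, 0.0, -3.1]
finger_gap: 0.0159
```

Run:
```python
from h import *
status()
for L in(75,120):
    p,R=ins(L,0,0); print(L,rel(p,R))
```

```text
t 21.48 ee [ 0.6605 -0.0117  0.1722] F [-0.8  0.  -3.1] gap 15.9
collar along/lat/up [np.float64(64.1), np.float64(0.1), np.float64(0.4)] tip [np.float64(-10.9), np.float64(0.3), np.float64(0.4)] pitch 20.0 yaw -0.18
75 [-0.364, 0.003, 0.013, 0.001, -0.0, -0.003]
120 [-1.864, 0.008, 0.013, 0.001, -0.0, -0.003]
```

Request:
{"op": "play_rows", "data": {
  "increments": [
    [-0.4,0,0,0,0,0,6],
    [-0.8,0,0,0,0,0,6],
    [-1.3,0,0,0,0,0,6],
    [-1.85,0,0,0,0,0,6],
    [-1.85,0,-2.0,0,0,0,6],
    [-1.85,0,-3.5,0,0,0,6],
    [-1.85,0,-3.5,0,0,0,6]
  ]
}}

```text
time: 22.35
ee_pos: [0.6786, -0.0092, 0.2958]
orientation: [-0.099, 0.979, 0.017, 0.177]
force: [0.1, 0.1, -2.1]
finger_gap: 0.0156
```

Run:
```python
from h import *
status()
# wrist fit of gauge in tool
s=robot.state(); im,d,c=grab("wrist","w12"); R0=Ro.from_quat(s["orientation"]).as_matrix(); T=(cloud(d,c)-s["ee_pos"])@R0*1000
m=(d>0)&(T[...,0]>20)&(T[...,0]<160)&(abs(T[...,1])<40)&(abs(T[...,2]-5)<30); q=T[m]
for x in range(20,120,16):
    b=q[(q[:,0]>=x)&(q[:,0]<x+8)]
    if len(b): print(x,"mid",(b[:,1].min()+b[:,1].max()).round(1)/2,"z10",np.percentile(b[:,2],10).round(1))
b=q[q[:,2]<-8.5]; print("collar x",b[:,0].min(),b[:,0].max())
# final: tip at plate centre
pl=np.array([.3304,-.2735,.12])
for yaw in (12,-35):
    a=np.radians(yaw); u=np.array([np.cos(a),np.sin(a),0])
    p,R,_=gauge_target(pl+.075*u,a,0); print(yaw,p,rel(p,R),rel([p[0],p[1],.26],R))
```

```text
t 22.35 ee [ 0.6786 -0.0092  0.2958] F [ 0.1  0.1 -2.1] gap 15.6
collar along/lat/up [np.float64(123.6), np.float64(-1.2), np.float64(109.7)] tip [np.float64(48.6), np.float64(-1.1), np.float64(109.1)] pitch 20.5 yaw -0.11
20 mid 0.35 z10 -4.2
36 mid 0.3 z10 -4.3
52 mid 0.25 z10 -11.7
68 mid 0.15 z10 -1.9
84 mid 0.2 z10 -2.0
100 mid 0.05 z10 -2.0
116 mid 0.05 z10 -1.8
collar x 51.69921234094361 61.908111966075055
12 [ 0.46405654 -0.24529489  0.1241    ] [9.95, -6.3, 2.299, -0.001, 0.352, -0.008] [8.387, -6.3, -1.953, -0.001, 0.352, -0.008]
-35 [ 0.44218145 -0.35201437  0.1241    ] [11.289, -9.64, 1.806, 0.143, 0.333, 0.804] [9.725, -9.64, -2.445, 0.143, 0.333, 0.804]
```

Request:
{"op": "play_rows", "data": {
  "increments": [
    [8.39,-6.3,-1.95,0,0.352,-0.008,6],
    [8.39,-6.3,-1.95,0,0.352,-0.008,6],
    [8.39,-6.3,-1.95,0,0.352,-0.008,6],
    [8.39,-6.3,-1.95,0,0.352,-0.008,6],
    [8.39,-6.3,-1.95,0,0.352,-0.008,6],
    [8.39,-6.3,-1.95,0,0.352,-0.008,6],
    [8.39,-6.3,-1.95,0,0.352,-0.008,6],
    [8.39,-6.3,-1.95,0,0.352,-0.008,6]
  ]
}}

```text
time: 23.4
ee_pos: [0.4648, -0.2442, 0.2592]
orientation: [-0.105, 0.994, -0.0, 0.0]
force: [0.4, -0.1, -2.0]
finger_gap: 0.0158
```

Run:
```python
from m import *
status()
im,d,c=grab("wrist","w13"); P=cloud(d,c)
q=P[sel(P,d,(.2,.46,-.4,-.15),.012,.028)]; print(len(q),rect(q),np.median(q[:,2]))
pl=np.array([.3304,-.2735,.12]); a=np.radians(12); u=np.array([np.cos(a),np.sin(a),0])
p,R,_=gauge_target(pl+.075*u,a,0); print(p,rel(p,R))
```

```text
t 23.4 ee [ 0.4648 -0.2442  0.2592] F [ 0.4 -0.1 -2. ] gap 15.8
collar along/lat/up [np.float64(-128.2), np.float64(-188.5), np.float64(185.1)] tip [np.float64(-198.6), np.float64(-189.0), np.float64(210.7)] pitch 0.01 yaw 0.4
6923 ((330.8621520996094, -273.6904602050781), (99.87348175048828, 100.22441864013672), 12.419851303100586) 0.019853852089530832
[ 0.46405654 -0.24529489  0.1241    ] [0.038, -0.029, 4.513, -0.001, 0.0, 0.002]
```

View pics/w13.png

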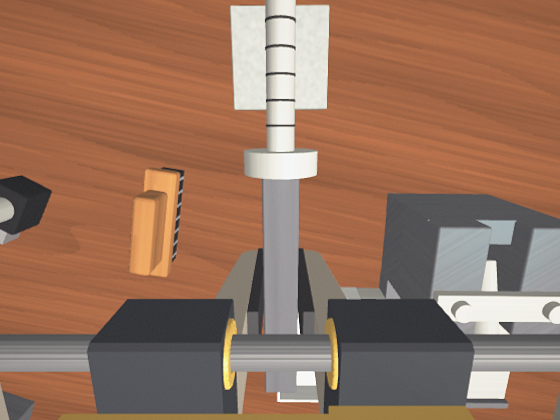

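Request:
{"op": "play_rows", "data": {
  "increments": [
    [0.04,-0.03,1.2,0,0,0,6],
    [0.04,-0.03,2.4,0,0,0,6],
    [0.04,-0.03,3.5,0,0,0,6],
    [0.04,-0.03,4.2,0,0,0,6],
    [0.04,-0.03,4.5,0,0,0,6],
    [0.04,-0.03,4.51,0,0,0,6],
    [0.04,-0.03,4.51,0,0,0,6],
    [0.04,-0.03,4.51,0,0,0,6]
  ]
}}

```text
time: 24.45
ee_pos: [0.4646, -0.2458, 0.1253]
orientation: [-0.106, 0.994, -0.001, 0.001]
force: [0.6, -0.1, -2.5]
finger_gap: 0.0156
```

Run:
```python
from h import *
status(); co,u=gnow(); print("tip",co-.075*u,"u",u,robot.state()["joint_velocities"].round(3))
im,d,c=grab("side","s14"); grab("top","t14")
```

```text
t 24.45 ee [ 0.4646 -0.2458  0.1253] F [ 0.6 -0.1 -2.5] gap 15.6
collar along/lat/up [np.float64(-174.5), np.float64(-190.1), np.float64(59.3)] tip [np.float64(-245.0), np.float64(-190.6), np.float64(84.9)] pitch 0.09 yaw 0.43
tip [ 0.33105898 -0.27429236  0.12096648] u [0.97768439 0.21007292 0.00161393] [-0.002  0.002  0.005 -0.002 -0.001 -0.001]
```

View pics/s14.png

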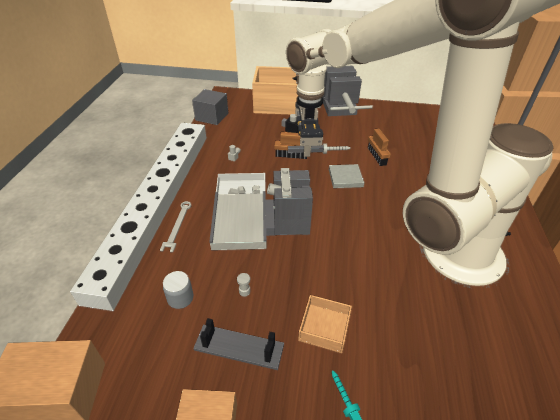

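View pics/t14.png

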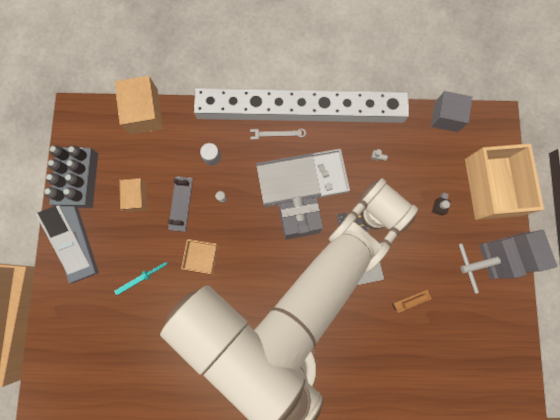

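Run:
```python
from h import *
print(robot.finish_job()); status()
```

```text
the job is handed in; nothing more can be done
None
the job is handed in; nothing more can be done
```

I did the whole job in the order asked and handed it in at about 24.5 s of the 72 s allowed.

- **Sweeping:** I used the brush farthest from the base to sweep the three offcuts. The pictures show all three in the chip tray and the bed clear.
- **Brush:** It stands upright on its bristles again, about 2 mm from where it started.
- **Depth gauge in the tube:** I slid it in until the collar met the rim. The push built up to about 7 N and it stopped advancing, then it drew out freely. A wrist picture showed it had not shifted in the grip.
- **Final pose:** I am still holding the gauge, level to 0.1°. From the arm's readings and the gauge's place in the grip, the tip is within 1 mm of the plate's centre and about 101 mm above it. The wrist force shows only the gauge's weight, so nothing is touching it. The last pictures show the other things where they were.

**Camera disagreement:** The top camera read about 3 mm off sideways from the wrist camera. I trusted the wrist camera because it agreed with where the fingers closed on the brush. No check failed.

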